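Stack the last mini-puzzle box and level the display riser

ROBOT

A 6-joint arm with a two-finger parallel gripper is mounted at the origin on the work surface. World frame = base frame: x ahead of the robot, y to its left, z up, the work surface at z = 0. Lengths are in m, angles in rad, forces in N, time in s.
With the tool pointing down it reaches from about 0.375 to 0.975 m from the base axis. Payload 3.8 kg.
Tool frame: the origin (TCP) lies midway between the tips of the shut fingers; the grasp point (between the pads) lies 19 mm behind it; z points along the fingers, y is the line along which they close (so a half turn about z gives the same grasp; the last joint's range is limited). The gripper opens to 88 mm and grips with 3 to 60 N. Pads are 18 mm wide; open, the fingers measure 123 mm over their backs; the gripper's body (75 mm by 187 mm) begins 45 mm behind the grasp point.
Start: joints at [-1.228, 0.264, 1.604, -0, 1.274, -0.037], TCP at [0.25, -0.627, 0.212] pointing down, gripper open.
Joint ranges: [-2.63, 2.63], [-0.94, 2.18], [0.31, 2.57], [-1.31, 4.45], [0, 2.66], [-2.55, 2.55]. Speed limits (rad/s): [2.57, 2.57, 3.14, 3.14, 3.14, 3.14].

INTERFACE

Orientations are given as a rotation vector (axis times angle).
In Python, from cell import manip, inverse_kinematics, cams, order gives the robot as it stands. Calls block until the motion is done:
- manip.move_pose(position, orientation): joint-space move of the TCP to a pose.
- manip.move_linear(position, rate=0.15, rot=None): straight line of the TCP; rot=None keeps the orientation; rate is the mean speed in m/s.
- manip.set_joints(angles): joint-space move.
- manip.set_gripper(opening, force=None): finger opening in m; force is the grip in N (None keeps the last); returns when the fingers have stopped.
- manip.dwell(seconds).
- inverse_kinematics(position, orientation): joint angles nearest the present ones, or None.
- manip.state(): the state.
- cams.capture(name): name is "scene" or "top" or "wrist"; returns a dict with "image" (420x560x3 uint8, blue, green, red), "z_map" (420x560 float32, m along the optical axis (not along the pixel's ray), 0 where there is no reading), "intrinsics" (3x3 intrinsics, pixels), "position" and "orientation" of the camera in the world; the wrist camera has in their place "T_tool_cam" (4x4, takes a point from camera to tool coordinates, whose origin is the TCP and whose axes are the flange's). Camera axes: x right, y down, z forward; pixel columns grow to the right and rows downward; lengths in m; the calibration is good to about 2 mm. The wrist camera is an equidistant fisheye: a pixel r from the principal point sees the ray r / f radians off the axis. A picture is of the moment at which its call begins: read the wrist's pose just before it.
A pose or a line that the arm cannot do raises manip.IKError and nothing moves.
- order.close_job(): hands the job in; it is judged then, once.
The state is a dict: "clock": time; "joint_pos": joint angles; "joint_velocities": joint speeds; "tau": joint torques, N m; "tool_pos": TCP position; "tcp_rot": TCP orientation; "contact_force": force on the tool from outside, world axes, zero at the start; "moment": the same for the moment, N m; "gripper_width": finger opening in m; "grasp_force": force on a finger pad.
Only numpy, scipy, OpenCV 4.12 (cv2) and the standard library are available. Lean on these libraries where they do the work, as an engineer would, in place of code of your own. Each camera call takes 0.05 s, during which the arm holds its last target. There are 200 camera calls.

TASK

On the puzzle table, set the loose yellow-banded mini-puzzle box squarely on top of the two boxes standing on the display riser and let go; then lay the blue spirit level lengthways on the bare middle of the riser's board, right side up, and let go of it too. Next turn the red knob of the riser's levelling foot until the bubble rests between its two black lines, and finish by pressing the level down onto the board from above with about 10 N and keep pressing: the program ends while it is still pressing, with the box still squarely on the column and the bubble still between the lines. Leave the mug, jar, tape, timer and die where they are.

Things in the scene. Friction and masses are not known exactly. Their poses are not given: they have to be found in the camera images.
- box: Loose closed carton with yellow band and lid, 96 (its x) x 56 (its y) x 36 mm (z), 0.10 to 0.21 kg, on the table. Origin: centre of its underside; z up.
- level: Loose spirit level, blue, black sides, 160 (its x) x 24 (y) x 38 mm (z), 0.14 to 0.28 kg, right side up on the table. Origin: centre of its underside. In its top a green vial with two black lines, centred at x = +45 mm (window 16 to 74 mm); the rest of the top is flat and solid, with a black rubber pressing pad 24 mm long centred at x = -15 mm. It may lie either way round on the riser.
- bubble (a joint): Position (m) of the white bubble along the level's own x axis: 0 is centred between the lines (which are 10 mm either side of the vial's middle), positive towards the level's +x end, at most 0.022 either way. The bubble is 13 mm long, runs to the higher end, about 0.7 mm per milliradian of slope, and needs about 1 s to settle.
- column_top (a point): Centre of the top of the two cartons (96 x 56 x 36 mm each, blue and red bands, fixed to the riser's board, 72 mm together); x along their 96 mm side, y along the riser towards the knob, z square to the board. The third box belongs here.
- level_place (a point): Point on the top face of the riser's board (68 mm above the table), mid-width of the bare stretch; the cartons' side is 112 mm away towards -y, the knob's axis 165 mm away towards +y. y runs along the riser towards the knob, z square to the board. The level goes here, its length along y, at most 30 mm off along y. The board is hinged at its -y end; the knob end starts 0.015 to 0.033 rad low.
- foot_grip (a point): Centre of the levelling foot's red bar-shaped knob, 48 (its x) x 12 (y) x 28 mm (z), at the riser's +y end, always 113 mm above the table on the upright turning axis. Turned clockwise seen from above it lifts that end of the board by 0.019 rad per rad (bubble: about 13 mm per rad, towards the knob end). Stiff (about 0.17 N m), stays where left; needs about 0.8 to 1.7 rad.
- mug: Blue mug, 76 mm across, 90 mm tall, behind the riser; bystander.
- jar: Closed amber jar, 68 mm across, 90 mm tall, behind the riser; bystander.
- tape: Orange roll of tape, 90 mm across, 22 mm tall, lying in front of the riser; bystander.
- timer: Wooden sand timer, 50 mm across, 80 mm tall, at the right; bystander.
- sponge_die: White die, 30 mm, in front of the riser; bystander.
- board: The riser's wooden board with the two cartons fixed on it, 140 (its x) x 400 (its y) x 16 mm. Origin on the hinge at its -y end, 8 mm under its top face and 60 mm above the table, 205 mm from level_place; y along the board towards the knob.
Mind the look-alikes: they are no part of the job. There is more than one size of the level; the one meant has the size given above.

How it is judged:
On the way, in this order (a step that is already met when the one before it is completed fails the run):
1. the loose box stands squarely on the column, let go (x of box in the frame of column_top between -0.01 and 0.01 m and y of box in the frame of column_top between -0.01 and 0.01 m and z of box in the frame of column_top between -0.004 and 0.004 m and angle between the x axis of box and the x axis of column_top, either way round below 0.15 rad and angle between the z axis of box and the z axis of column_top, either way round below 0.05 rad and contact force between box and the fingers below 0.2 N), for 0.3 s.
2. the level lies lengthways on the board, let go, its bubble still off to one end (x of level in the frame of level_place between -0.045 and 0.045 m and y of level in the frame of level_place between -0.03 and 0.03 m and z of level in the frame of level_place between -0.003 and 0.003 m and angle between the x axis of level and the y axis of level_place, either way round below 0.17 rad and angle between the z axis of level and the z axis of level_place, either way round below 0.04 rad and contact force between level and the fingers below 0.2 N and not (value of joint bubble between -0.006 and 0.006 m)), for 0.3 s.
3. the foot has been turned until the bubble rests between the lines (x of level in the frame of level_place between -0.045 and 0.045 m and y of level in the frame of level_place between -0.03 and 0.03 m and z of level in the frame of level_place between -0.003 and 0.003 m and angle between the x axis of level and the y axis of level_place, either way round below 0.17 rad and angle between the z axis of level and the z axis of level_place, either way round below 0.04 rad and value of joint bubble between -0.004 and 0.004 m and velocity of joint bubble between -0.01 and 0.01 m/s and contact force between level and the fingers below 0.2 N), for 0.5 s.
At the end, for the whole second after the job is handed in: Box within 10 mm and 0.15 rad of square on the column, untouched; level flat on the board, within 0.17 rad of lengthways and 30 mm (along), 45 mm (across) of its place; bubble within 4 mm of centre; level bearing on the board with 5 to 30 N, pressed by the fingers with 2 to 30 N; all at rest (all of step 1 and x of level in the frame of level_place between -0.045 and 0.045 m and y of level in the frame of level_place between -0.03 and 0.03 m and z of level in the frame of level_place between -0.003 and 0.003 m and angle between the x axis of level and the y axis of level_place, either way round below 0.17 rad and angle between the z axis of level and the z axis of level_place, either way round below 0.04 rad and value of joint bubble between -0.004 and 0.004 m and contact force between level and board between 5 and 30 N and contact force between level and the fingers between 2 and 30 N and linear speed of each of box, level below 0.02 m/s); the arm keeps its last pose, push and grip.
It fails at once if the mug, jar, tape, timer or die is shifted by more than 30 mm (distance of any of mug, jar, tape, timer, sponge_die from where it was at the start of the episode above 0.03 m).
It fails at once if the level is pushed onto the board with more than 60 N (contact force between level and board above 60 N).
It also fails if it takes over 72 s, if anything falls off the work surface, if the arm or the gripper's body presses on something with over 40 N, if the wrist force passes 120 N, or if a joint passes its speed limit or range.

## Working session

There is one attempt and no reset: what is moved stays moved. The work goes in short steps, each a Python script; the robot and the scene stay as the last script left them, time stands still between calls to the robot, and variables do not carry over. Pictures are saved under pics/ and viewed, at most 10 in all, crops included, and the job is handed in when it is done.

```bash
mkdir -p pics; ls; cat > h.py <<'E'
import numpy as np, cv2, pickle
from scipy.spatial.transform import Rotation as R
from cell import manip, inverse_kinematics, cams, order
def rm(o):
    o=np.asarray(o,float)
    if o.shape==(3,3): return o
    return R.from_rotvec(o).as_matrix() if o.size==3 else R.from_quat(o).as_matrix()
def snap(n,fn=None):
    s=manip.state(); c=cams.capture(n); c['state']=s
    if fn: cv2.imwrite('pics/%s.png'%fn,c['image']); pickle.dump(c,open('pics/%s.pkl'%fn,'wb'))
    return c
def cloud(c):
    K=np.asarray(c['intrinsics']); z=c['z_map']; v,u=np.mgrid[:z.shape[0],:z.shape[1]]
    a=(u-K[0,2])/K[0,0]; b=(v-K[1,2])/K[1,1]
    if 'T_tool_cam' in c:
        r=np.hypot(a,b)+1e-9; t=np.tan(np.minimum(r,1.5))/r; a=a*t;b=b*t
        T=np.asarray(c['T_tool_cam']); P=np.dstack([a*z,b*z,z])@T[:3,:3].T+T[:3,3]
        return P@rm(c['state']['tcp_rot']).T+np.asarray(c['state']['tool_pos'])
    return np.dstack([a*z,b*z,z])@rm(c['orientation']).T+np.asarray(c['position'])
def down(yaw): # tool y axis at angle yaw+90deg: tool x along yaw, z down
    c,s=np.cos(yaw),np.sin(yaw)
    return R.from_matrix(np.array([[c,s,0],[s,-c,0],[0,0,-1]])).as_rotvec()
E
python3 - <<'E'
from h import *
s=manip.state(); print({k:np.round(v,3) for k,v in s.items()})
for n in('scene','top'):
    c=snap(n,n+'0'); print(n,c['intrinsics'],c['position'],c['orientation'])
E
```

```text
pics
{'clock': np.float64(0.0), 'joint_pos': array([-1.228,  0.265,  1.605,  0.   ,  1.274, -0.037]), 'joint_velocities': array([ 0.003, -0.   ,  0.002,  0.001,  0.001, -0.001]), 'tau': array([-1.0000e-03, -5.0211e+01, -3.5688e+01,  7.3000e-02,  2.9000e-02,
       -0.0000e+00]), 'tool_pos': array([ 0.25 , -0.626,  0.21 ]), 'tcp_rot': array([-3.083e+00, -5.930e-01,  1.000e-03]), 'contact_force': array([0.172, 0.433, 0.238]), 'moment': array([ 0.008,  0.013, -0.009]), 'grasp_force': np.float64(0.0), 'gripper_width': np.float64(0.088)}
scene [[536.70480324   0.         286.75498055]
 [  0.         536.70480324 213.18522295]
 [  0.           0.           1.        ]] [ 1.43713011 -0.48898012  1.05531853] [-2.03241927 -1.28360892  0.5670343 ]
top [[499.69759372   0.         280.31867762]
 [  0.         499.69759372 207.0490895 ]
 [  0.           0.           1.        ]] [ 0.33082969 -0.0740467   1.65511733] [-2.1723706   2.14186973 -0.13883586]
```

View pics/scene0.png

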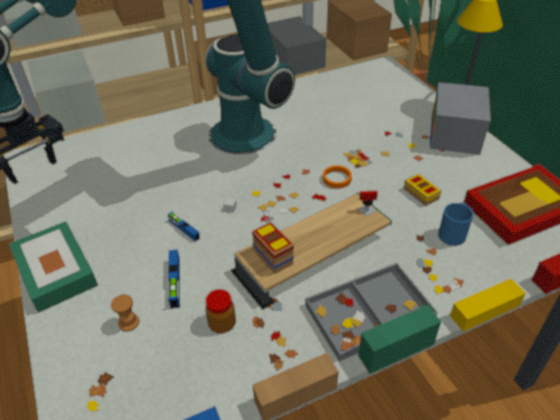

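View pics/top0.png

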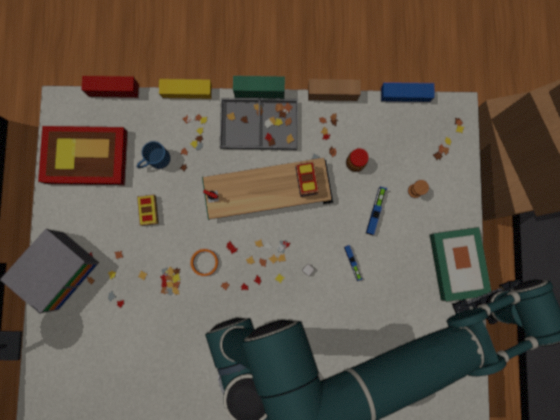

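The loose box is at top (147,210) / scene (422,188). It could be confused with the yellow block at top (185,88) or the red/yellow tray at (83,155). There are two levels, a long one at top (376,210) and a short one at (353,262). The knob is at (210,195) and the column at (306,178). I'll measure these and check them in a crop.

```bash
python3 - <<'E'
from h import *
c=pickle.load(open('pics/top0.pkl','rb')); P=cloud(c); im=c['image']
hsv=cv2.cvtColor(im,cv2.COLOR_BGR2HSV)
print('table z',np.median(P[300:330,180:210,2]))
def fit(n,u0,u1,v0,v1,zmin,zmax=1):
    p=P[v0:v1,u0:u1].reshape(-1,3); p=p[(p[:,2]>zmin)&(p[:,2]<zmax)]
    r=cv2.minAreaRect((p[:,:2]*1000).astype(np.float32)); b=cv2.boxPoints(r)
    print(n,len(p),'c',np.round(r[0],1),'size',np.round(r[1],1),'ang',round(r[2],1),'z',np.round(np.percentile(p[:,2],[5,50,95]),4))
fit('box',130,165,188,230,.025)
fit('L1',360,392,180,240,.025)
fit('L2',340,366,240,285,.012)
fit('riser',195,340,150,225,.04,.085)
fit('column',290,325,155,200,.115)
fit('knob',200,224,182,206,.1)
fit('mug',138,172,138,172,.05); fit('jar',345,372,145,175,.05); fit('tape',188,222,245,280,.01); fit('die',300,318,260,280,.015)
a=cv2.resize(im[140:230,125:225],None,fx=4,fy=4,interpolation=2); b=cv2.resize(im[140:230,285:335],None,fx=4,fy=4,interpolation=2)
d=cv2.resize(im[180:270,340:390],None,fx=4,fy=4,interpolation=2)
cv2.imwrite('pics/crop1.png',np.hstack([a,b,d])[:, :800])
E
```

```text
table z 0.0007618047657877991
box 531 c [521.5 359.9] size [98.5 58.6] ang 7.5 z [0.0302 0.0371 0.0439]
L1 368 c [ 529.9 -391.2] size [ 25.7 161.4] ang 73.7 z [0.0283 0.0375 0.0441]
L2 223 c [ 359.3 -314.9] size [119.   19.5] ang 21.0 z [0.0172 0.0266 0.0342]
riser 4681 c [593.7 -31.3] size [141.2 407.4] ang 10.0 z [0.0574 0.0645 0.0717]
column 584 c [ 615.5 -156.7] size [97.5 56.8] ang 10.0 z [0.1325 0.1395 0.1458]
knob 87 c [564.4 141.3] size [46.1 24.4] ang 77.5 z [0.1022 0.125  0.1326]
mug 299 c [689.  337.2] size [76.9 98.4] ang 69.2 z [0.0542 0.0782 0.0949]
jar 359 c [ 690.4 -324.1] size [62.3 63.7] ang 0.6 z [0.0573 0.0887 0.0949]
tape 255 c [351.3 173.4] size [113.7 100.4] ang 6.7 z [0.0118 0.0221 0.0285]
die 85 c [ 334.4 -167.8] size [29.3 27.6] ang 46.3 z [0.022  0.0296 0.0347]
```

View pics/crop1.png

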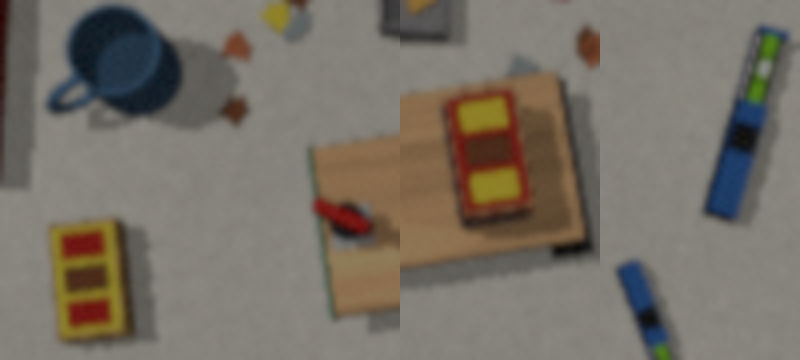

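The crop confirms the yellow carton with its lid (98x58 mm measured) and the long level (161x26 mm, vial towards world +x). The other level is only 119 mm long. Next I go above the box.

```bash
cat >> h.py <<'E'
def best(p,yaw,lo=-9,hi=9):
    out=[]
    for y in (yaw,yaw+np.pi):
        q=inverse_kinematics(p,down(y))
        if q is not None: out.append((abs(q[5]),y,np.round(q,2)))
    return sorted(out,key=lambda t:t[0])
def fit(P,m,name=''):
    p=P[m]; r=cv2.minAreaRect((p[:,:2]*1000).astype(np.float32)); c,s,a=r
    if s[0]<s[1]: a-=90; s=s[::-1]
    print(name,len(p),'c',np.round(c,1),'size',np.round(s,1),'long-axis deg',round(a,1),'z',np.round(np.percentile(p[:,2],[5,50,95]),4)); return np.array(c)/1000,np.radians(a)
E
python3 - <<'E'
from h import *
for n,p,y in [('box',[.5215,.36,.2],7.5),('col',[.6155,-.157,.22],10),('lev',[.53,-.391,.2],-16.3),('lp',[.592,-.019,.2],10),('knob',[.564,.141,.2],77)]:
    for b in best(p,np.radians(y)): print(n,round(np.degrees(b[1]),1),b[2])
b=best([.5215,.36,.24],np.radians(7.5))[0]
manip.move_pose([.50,.36,.24],down(b[1])); print(manip.state()['clock'])
c=snap('wrist','w1'); print(c['T_tool_cam'],c['intrinsics'])
P=cloud(c); d=np.hypot(P[...,0]-.5215,P[...,1]-.36)
fit(P,(d<.075)&(P[...,2]>.027)&(P[...,2]<.05),'box'); print(manip.state()['tool_pos'])
E
```

```text
box 187.5 [ 0.56  0.19  1.71 -0.    1.24 -1.14]
box 7.5 [0.56 0.19 1.71 0.   1.24 2.  ]
col 10.0 [-0.29  0.18  1.68 -0.    1.27  1.11]
col 190.0 [-0.29  0.18  1.68 -0.    1.27 -2.03]
lev -16.3 [-0.67  0.24  1.65  0.    1.25  1.18]
lev 163.7 [-0.67  0.24  1.65 -0.    1.25 -1.96]
lp 10.0 [-0.07  0.12  1.8  -0.    1.23  1.32]
lp 190.0 [-0.07  0.12  1.8  -0.    1.23 -1.82]
knob 77.0 [ 0.2   0.1   1.82 -0.    1.22  0.43]
3.6417
[[ 2.43714519e-04 -9.51834209e-01 -3.06613076e-01  7.95608927e-02]
 [ 9.99999513e-01 -6.13271696e-05  9.85240755e-04 -7.17482536e-04]
 [-9.56589567e-04 -3.06613167e-01  9.51833731e-01 -1.73021604e-01]
 [ 0.00000000e+00  0.00000000e+00  0.00000000e+00  1.00000000e+00]] [[325.1922621    0.         280.54282966]
 [  0.         325.1922621  203.80254942]
 [  0.           0.           1.        ]]
box 3603 c [520.7 359.4] size [95.5 57.1] long-axis deg 8.3 z [0.0346 0.0362 0.0376]
[0.5004122  0.35943697 0.2399558 ]
```

View pics/w1.png

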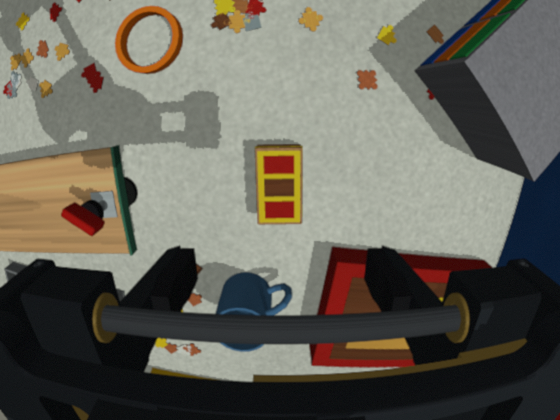

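```bash
python3 - <<'E'
from h import *
yb=np.radians(188.3); p=[.5207,.3594]
manip.move_pose(p+[.09],down(yb))
manip.move_linear(p+[.008],rate=.12)
manip.set_gripper(0.03,force=25)
s=manip.state(); print(s['clock'],s['gripper_width'],s['grasp_force'])
manip.move_linear(p+[.30],rate=.25)
print(manip.state()['gripper_width'],manip.state()['contact_force'])
yr=np.radians(190)
manip.move_pose([.715,-.14,.30],down(yr))
print(manip.state()['clock'])
manip.dwell(.2)
c=snap('wrist','w2'); P=cloud(c)
d=np.hypot(P[...,0]-.615,P[...,1]+.157)
cc,a=fit(P,(d<.065)&(P[...,2]>.12)&(P[...,2]<.155),'col')
# column top plane
X=P[(d<.022)&(P[...,2]>.12)]; A=np.c_[X[:,:2]-cc,np.ones(len(X))]; print('plane',np.linalg.lstsq(A,X[:,2],rcond=None)[0])
# board plane
r=np.array([-np.sin(a),np.cos(a)]); u=(P[...,:2]-cc)@r; v=(P[...,:2]-cc)@np.array([r[1],-r[0]])
m=(u>.05)&(u<.27)&(abs(v)<.06)&(P[...,2]>.05)&(P[...,2]<.08); A=np.c_[u[m],v[m],np.ones(m.sum())]; print(m.sum(),'board slope',np.linalg.lstsq(A,P[m][:,2],rcond=None)[0])
k=(u>.26)&(u<.35)&(abs(v)<.06)&(P[...,2]>.105)&(P[...,2]<.14)
if k.sum()>20: fit(P,k,'knob')
s=manip.state();print(s['tool_pos'],s['gripper_width'])
E
```

```text
6.1417 0.030219437663286778 2.5670919769117972
0.030090097143676522 [-0.12121492 -0.1373983   0.33053407]
9.3917
col 5049 c [ 616.2 -158.1] size [95.5 56.5] long-axis deg 10.2 z [0.1376 0.1391 0.1406]
plane [ 0.00131137 -0.02134627  0.1393068 ]
13620 board slope [-0.01785627 -0.00086102  0.06660659]
knob 466 c [563.7 140. ] size [48.4 13. ] long-axis deg 66.2 z [0.1072 0.1246 0.1281]
[ 0.71509811 -0.13902719  0.30016213] 0.030219773166505447
```

View pics/w2.png

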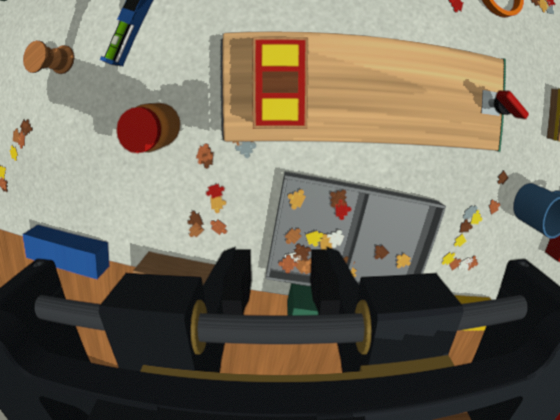

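The gripper shut to 30 mm, so it isn't holding the box. I'll look at what happened to it.

```bash
python3 - <<'E'
from h import *
s=manip.state(); print(rm(s['tcp_rot']).round(3))
c=snap('top','top1'); P=cloud(c); d=np.hypot(P[...,0]-.52,P[...,1]-.36)
fit(P,(d<.09)&(P[...,2]>.022)&(P[...,2]<.09),'box')
fit(P,(d<.09)&(P[...,2]>.012)&(P[...,2]<.09),'box')
cv2.imwrite('pics/crop2.png',cv2.resize(c['image'][150:270,90:250],None,fx=4,fy=4))
E
```

```text
[[-0.985 -0.175  0.   ]
 [-0.175  0.985  0.   ]
 [-0.    -0.    -1.   ]]
box 534 c [521.3 359.8] size [98.  58.3] long-axis deg 7.9 z [0.0308 0.0373 0.0435]
box 561 c [517.6 348.5] size [108.7  96. ] long-axis deg 8.7 z [0.0236 0.0371 0.0434]
```

View pics/crop2.png

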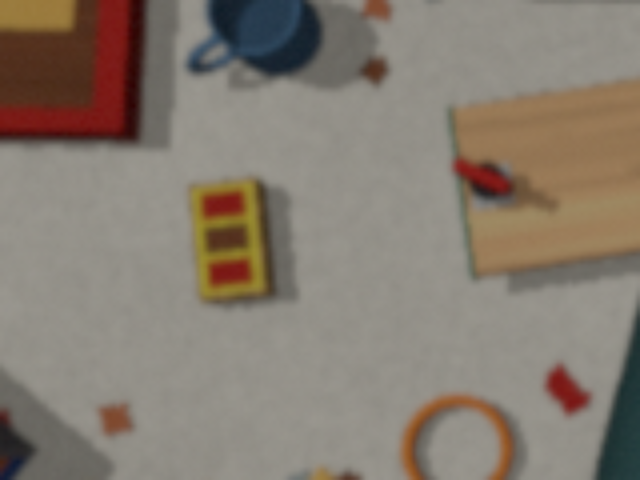

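The box hasn't moved. I'll retry and check the tool pose before closing.

```bash
python3 - <<'E'
from h import *
yb=np.radians(188.3); p=[.5207,.3594]
manip.move_pose([.60,.2,.28],down(yb))
manip.set_gripper(0.088)
manip.move_pose(p+[.09],down(yb))
s=manip.state(); print(s['clock'],s['tool_pos'],s['gripper_width'])
manip.move_linear(p+[.008],rate=.12)
s=manip.state(); print(s['clock'],s['tool_pos'],s['joint_velocities'].round(3),s['contact_force'])
c=snap('wrist','w3'); P=cloud(c); d=np.hypot(P[...,0]-.52,P[...,1]-.36); m=(d<.09)&(P[...,2]>.027)&(P[...,2]<.045)
if m.sum()>20: fit(P,m,'box')
E
```

```text
13.0167 [0.52221916 0.35957327 0.09151499] 0.087838825871162
13.85 [0.52151661 0.35967716 0.00877913] [ 0.    -0.011 -0.012 -0.    -0.001  0.001] [-0.08976721 -0.63820489  0.45652153]
box 16873 c [513.4 357.7] size [97.9 93.1] long-axis deg -29.6 z [0.0349 0.0364 0.0378]
```

View pics/w3.png

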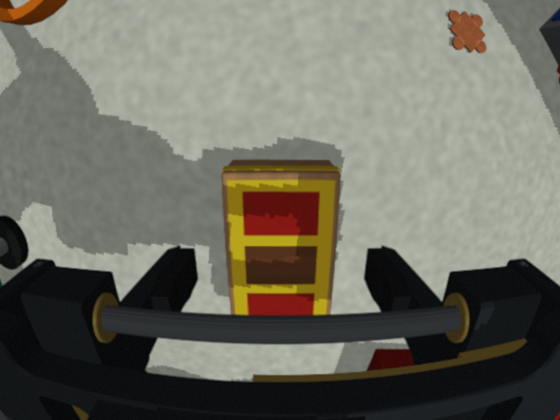

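```bash
python3 - <<'E'
from h import *
manip.set_gripper(0.045,force=40)
for i in range(4):
    s=manip.state(); print(s['clock'],s['tool_pos'],s['gripper_width'],s['grasp_force'],s['contact_force'].round(2)); manip.dwell(.2)
c=snap('wrist','w4')
E
```

```text
14.6667 [0.52148082 0.35967942 0.00923041] 0.04528759794398221 2.750423736870289 [-1.22 -1.31  4.97]
14.8667 [0.52147151 0.35967009 0.00920736] 0.04503226726218929 2.7407826483249664 [-1.34 -1.31  4.99]
15.0667 [0.52147309 0.35970167 0.00923951] 0.04525031882544469 2.7402155846357346 [-0.07 -1.68  5.42]
15.2667 [0.52148587 0.35969034 0.0092382 ] 0.04518376118756716 2.7404331788420677 [-0.48 -1.85  5.84]
```

View pics/w4.png

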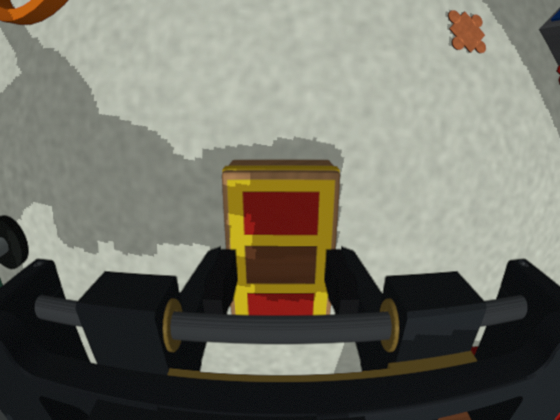

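```bash
python3 - <<'E'
from h import *
for f in('w3','w4','w2'):
    c=pickle.load(open(f'pics/{f}.pkl','rb')); s=c['state']; Rm=rm(s['tcp_rot']); T=(cloud(c)-s['tool_pos'])@Rm  # tool coords
    dark=(c['image'].max(2)<60)&(c['z_map']>0)
    for lo,hi in((150,250),(310,400)):
        m=dark.copy(); m[:244]=0; m[275:]=0; m[:,:lo]=0; m[:,hi:]=0; m&=(abs(T[...,2])<.1)&(abs(T[...,0])<.03)
        q=T[m]; 
        if len(q): print(f,len(q),'tool x',np.percentile(q[:,0],[2,50,98]).round(4),'y',np.percentile(q[:,1],[2,50,98]).round(4),'z',np.percentile(q[:,2],[2,50,98]).round(4))
    print(s['moment'].round(3))
E
```

```text
w3 1013 tool x [-0.0025  0.0089  0.0108] y [-0.058  -0.0499 -0.0441] z [-0.0558 -0.0422 -0.0279]
w3 929 tool x [-0.0031  0.0088  0.0108] y [0.0145 0.0467 0.0551] z [-0.0536 -0.0393 -0.0275]
[ 0.051 -0.132 -0.057]
w4 893 tool x [0.0011 0.0092 0.0108] y [-0.0368 -0.0295 -0.023 ] z [-0.0548 -0.0425 -0.0282]
w4 889 tool x [0.0014 0.0092 0.0109] y [0.0218 0.0283 0.0357] z [-0.0547 -0.0423 -0.0286]
[-0.161 -0.022 -0.022]
w2 832 tool x [0.006  0.0092 0.011 ] y [-0.0299 -0.0226 -0.0154] z [-0.0545 -0.0435 -0.0288]
w2 855 tool x [0.0032 0.0093 0.0109] y [0.0143 0.0212 0.0284] z [-0.0544 -0.043  -0.0286]
[ 0.068 -0.124  0.03 ]
```

The depth image shows the fingertips ending about 28 mm behind the reported TCP. They were resting on the box lid with 5 N, so the real tip is at TCP − 28 mm. I'll correct for that, reopen and descend while watching the force.

```bash
echo 'OFF=0.0278 # real tips lie this far behind the reported TCP' >> h.py; python3 - <<'E'
from h import *
p=[.5207,.3594]
manip.set_gripper(0.088)
f0=manip.state()['contact_force'][2]
for z in(.022,.014,.009):
    manip.move_linear(p+[z-OFF],rate=.1); s=manip.state(); print(z,s['tool_pos'],s['contact_force'].round(2))
    if s['contact_force'][2]-f0>6: break
manip.set_gripper(0.045,force=30)
s=manip.state(); print(s['clock'],s['gripper_width'],s['grasp_force'])
manip.move_linear(p+[.06-OFF],rate=.1); s=manip.state(); print(s['gripper_width'],s['grasp_force'],s['contact_force'].round(2))
E
```

```text
0.022 [ 0.5196276   0.35871321 -0.00708627] [ 0.03 -0.56 -0.11]
0.014 [ 0.52017646  0.35907524 -0.01449958] [0.17 0.21 0.38]
0.009 [ 0.52042111  0.35921579 -0.01916819] [-0.14 -0.67  0.46]
17.6583 0.0556203256007424 29.99972278252244
0.05622158895861394 29.999660183675587 [-0.63 -0.35 -1.34]
```

```bash
python3 - <<'E'
from h import *
yr=np.radians(190.1); D=down(yr)
manip.move_linear([.5207,.3594,.27],rate=.3)
q=[.616,-.1582]
manip.move_pose(q+[.22],D); s=manip.state(); print(s['clock'],s['tool_pos'],s['gripper_width'])
manip.move_linear(q+[.150-.0192],rate=.12)
manip.move_linear(q+[.1407-.0192],rate=.04)
manip.dwell(.15); s=manip.state(); print(s['tool_pos'],s['contact_force'].round(2))
manip.set_gripper(0.082)
manip.move_linear(q+[.24],rate=.25)
# level approach
pl=[.53,-.391]; b=best(pl+[.2],np.radians(-16.3)); print(b)
yl=np.radians(163.7)
manip.move_pose([.53+.06*np.cos(yl+np.pi),-.391+.06*np.sin(yl+np.pi),.20],down(yl))
manip.dwell(.1); print(manip.state()['clock'])
c=snap('wrist','w5'); P=cloud(c); d=np.hypot(P[...,0]-.53,P[...,1]+.391)
fit(P,(d<.1)&(P[...,2]>.028)&(P[...,2]<.05),'level')
c=snap('top','top2'); P=cloud(c); d=np.hypot(P[...,0]-.616,P[...,1]+.158)
fit(P,(d<.07)&(P[...,2]>.16)&(P[...,2]<.2),'box placed')
E
```

```text
21.1667 [ 0.61632902 -0.15712453  0.22015186] 0.05595361524187879
[ 0.61608595 -0.15825326  0.12162617] [ 0.53  0.62 -1.63]
[(np.float64(1.1818639540171851), np.float64(-0.2844886680750757), array([-0.67,  0.24,  1.65,  0.  ,  1.25,  1.18])), (np.float64(1.9597286995726078), np.float64(2.8571039855147173), array([-0.67,  0.24,  1.65, -0.  ,  1.25, -1.96]))]
24.875
level 3252 c [ 530.3 -392.6] size [160.   24.4] long-axis deg -16.5 z [0.033  0.0376 0.0392]
box placed 606 c [ 616.  -156.8] size [97.1 56. ] long-axis deg 9.9 z [0.1698 0.1754 0.1813]
```

View pics/w5.png

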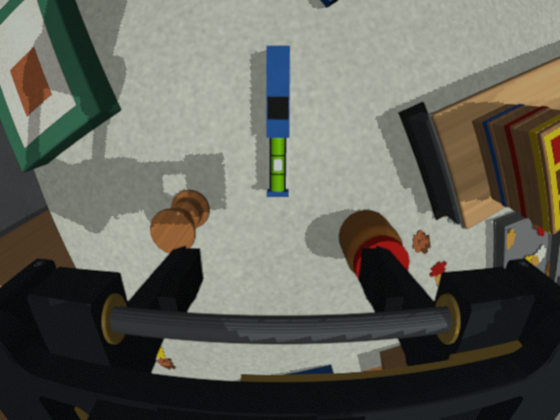

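The box is on the column (same spot as the column top, top at 0.1754 m). The picture shows the level at (278,120), with its vial at (278,165) towards the far end. Now I pick up the level and lay it on the board.

```bash
cat >> h.py <<'E'
A=np.radians(10.1); RY=np.array([-np.sin(A),np.cos(A)]); RX=np.array([np.cos(A),np.sin(A)]); LP=np.array([.5917,-.0211])
E
python3 - <<'E'
from h import *
yl=np.radians(163.5); p=[.5303,-.3926]
manip.set_gripper(0.06)
manip.move_pose(p+[.07],down(yl))
manip.move_linear(p+[.010-OFF],rate=.12)
manip.dwell(.1); s=manip.state(); print(s['tool_pos'],s['contact_force'].round(2)); z0=s['tool_pos'][2]
manip.set_gripper(0.012,force=30)
s=manip.state(); print(s['clock'],s['gripper_width'],s['grasp_force'])
manip.move_linear(p+[.20],rate=.3)
T=R.from_rotvec(-.018*np.r_[RX,0]); D=(T*R.from_rotvec(down(np.radians(100.1)))).as_rotvec()
q=list(LP)
manip.move_pose(q+[.16],D); s=manip.state(); print(s['clock'],s['tool_pos'],s['gripper_width'])
manip.move_linear(q+[.075+z0],rate=.12)
for z in np.arange(.068,.0625,-.001):
    manip.move_linear(q+[z+z0],rate=.03); s=manip.state(); print(round(z,4),s['tool_pos'][2].round(4),s['contact_force'].round(2))
    if s['contact_force'][2]>1: break   # held weight reads negative
manip.set_gripper(0.06)
manip.move_linear(q+[.20],rate=.25)
manip.move_pose(list(LP-.125*RY)+[.20],down(np.radians(100.1)))
manip.dwell(.5)
c=snap('wrist','w6'); snap('scene','scene1'); print(manip.state()['clock'])
P=cloud(c); d=np.hypot(*(P[...,:2]-LP).transpose(2,0,1)); cc,a=fit(P,(d<.1)&(P[...,2]>.09)&(P[...,2]<.12),'level')
print('off',(cc-LP)@RX,(cc-LP)@RY)
e=((P[...,:2]-LP)@RY)
m=(abs((P[...,:2]-LP)@RX)<.011)&(e>-.075)&(e<-.015)
v,u=np.where(m); print('vial px',u.min(),u.max(),v.min(),v.max())
cr=c['image'][v.min()-12:v.max()+12,u.min()-12:u.max()+12]; print(v.min()-12,u.min()-12,cr.shape)
cv2.imwrite('pics/crop3.png',cv2.resize(cr,None,fx=6,fy=6,interpolation=2)[:600,:800])
E
```

```text
[ 0.5312779  -0.39335999 -0.01643858] [0.13 0.3  0.44]
27.725 0.023709754438949498 30.000064875930548
30.1167 [ 0.59128211 -0.02159927  0.15905858] 0.023987294738466492
0.068 0.0515 [-0.53 -0.27 -1.22]
0.067 0.0505 [-0.2  -0.43 -2.66]
0.066 0.0494 [-0.23  0.32 -1.54]
0.065 0.0485 [-0.41 -0.65 -1.81]
0.064 0.0475 [ 0.65  0.24 -1.09]
0.063 0.0465 [ 0.14  0.13 -1.51]
35.3583
level 3919 c [594.8 -39.1] size [124.9  24.3] long-axis deg -80.0 z [0.0967 0.1017 0.1036]
off -9.218688701488403e-05 -0.018222897782597596
vial px 0 559 0 419
-12 -12 (12, 12, 3)
```

View pics/crop3.png

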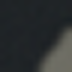

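I've now used all ten pictures, so the vial has to be read numerically: a colour profile along the level's axis.

```bash
cat >> h.py <<'E'
def profile(c,half=.004,z=(.088,.125)):
    P=cloud(c); e=-((P[...,:2]-LP)@RY); w=(P[...,:2]-LP)@RX   # e along level +x (towards column)
    ok=(abs(w)<half)&(P[...,2]>z[0])&(P[...,2]<z[1])&(abs(e)<.12); im=c['image'].astype(float)
    out=[]
    for k in np.arange(-.10,.11,.002):
        m=ok&(abs(e-k)<.0015)
        out.append((k*1e3,m.sum(),*(im[m].mean(0) if m.sum() else (0,0,0))))
    return np.array(out)
E
python3 - <<'E'
from h import *
for f,h in(('w6',.004),('scene1',.005)):
    c=pickle.load(open(f'pics/{f}.pkl','rb')); o=profile(c,h); o=o[o[:,1]>0]
    print(f); print('\n'.join(' '.join('%4d'%x for x in r) for r in o if -45<r[0]<90))
E
```

```text
w6
 -43   16  150   86   38
 -41   33  150   87   38
 -39   30  150   87   38
 -37   30  150   87   38
 -35   29  150   87   38
 -33   32  150   86   39
 -31   33  149   86   38
 -29   38  149   86   38
 -27   32  124   72   35
 -25   31   43   33   25
 -23   31   23   25   23
 -21   34   23   25   23
 -19   37   23   25   23
 -17   31   24   25   24
 -15   34   23   25   24
 -13   38   23   26   24
 -11   32   24   26   24
  -9   33   23   25   23
  -7   36   23   25   23
  -5   38   23   25   23
  -3   34   59   40   26
  -1   38  138   79   36
   0   35  151   86   39
   2   30  150   86   38
   4   40  149   85   38
   6   37  148   85   37
   8   30  147   84   37
  10   40  147   84   38
  12   33  147   84   38
  14   31  145   85   39
  16   40   82  130   72
  18   30   11  170  100
  20   40   11  171  101
  22   40   11  171  101
  24   30   12  171  101
  26   40   11  171  101
  28   33   11  171  101
  30   33   10  169   99
  32   40   11  169   99
  34   30   19  119   71
  36   40   15  140   83
  38   37   10  170  100
  40   31   10  170   99
  42   40   10  170  1
[... 1384 characters left out ...]

  26    1    0  159  104
  28    1   51  126  120
  30    6   12  152  104
  32    2    9  142   98
  34    3    6  145   99
  36    1    0  178  110
  38    4    1  162  105
  40    2    3  162  108
  42    2    0  178  111
  44    3    4  169  108
  46    3   41  166  117
  48    2   73  164  126
  50    4  114  175  145
  52    2  139  174  155
  54    2  139  171  153
  56    4  150  180  161
  58    2  155  184  164
  60    4  171  188  176
  62    2  135  185  155
  64    4   88  170  133
  66    3   47  159  117
  68    2   37  150  112
  70    2   60  134  100
  72    3   70  138   96
  74    2  105  106   85
  76    3  107  106   85
  78    1   64   76   89
  80    1   46   57   76
```

The profile is clear: vial at 16–74 mm, lines at 35 and 55 mm, and the bubble at 58 mm, so +13 mm towards the column. That needs about 1.0 rad clockwise. On to the knob.

```bash
cat >> h.py <<'E'
def bubble(c,half=.005):
    P=cloud(c); e=-((P[...,:2]-LP)@RY)*1e3; w=(P[...,:2]-LP)@RX; im=c['image'].astype(float)
    m=(abs(w)<half)&(P[...,2]>.088)&(P[...,2]<.125)&(e>20)&(e<70)
    b=np.clip(im[...,0]-40,0,None)[m]; n=m.sum()
    return ((e[m]*b).sum()/b.sum() if b.sum()>0 else np.nan)-45, n, b.sum()
E
python3 - <<'E'
from h import *
for f in('w6','scene1'): print(f,bubble(pickle.load(open(f'pics/{f}.pkl','rb'))))
k=[.5632,.1407]; D=down(np.radians(66.2))
manip.set_gripper(0.04)
manip.move_pose(k+[.17],D)
manip.move_linear(k+[.115-OFF],rate=.12)
manip.move_linear(k+[.100-OFF],rate=.06)
manip.dwell(.1); s=manip.state(); print(s['clock'],s['tool_pos'],s['contact_force'].round(2))
if s['contact_force'][2]<5:
    manip.set_gripper(0.004,force=50)
    s=manip.state(); print(s['gripper_width'],s['grasp_force'],s['contact_force'].round(2))
    c=snap('scene','scene2'); print(bubble(c))
    q=np.array(s['joint_pos']); print(q.round(3))
    if .009<s['gripper_width']<.016:
        q[5]+=.9; manip.set_joints(q); manip.dwell(1.2)
        s=manip.state(); print(s['clock'],s['joint_pos'].round(3),s['gripper_width'],s['contact_force'].round(2),s['moment'].round(3))
        c=snap('scene','scene3'); print(bubble(c)); c=snap('top','top3'); print('top',bubble(c))
E
```

```text
w6 (np.float64(12.8296121855984), np.int64(712), np.float64(25060.0))
scene1 (np.float64(11.524641574848467), np.int64(43), np.float64(1657.0))
38.3 [0.56322331 0.14075675 0.07223803] [ 0.25 -0.66 -0.01]
0.011706752425910301 51.71931284945458 [-3.19  1.28  6.76]
(np.float64(11.892990963406241), np.int64(50), np.float64(1890.0))
[2.02e-01 2.11e-01 1.94e+00 1.00e-03 9.90e-01 6.17e-01]
40.95 [2.030e-01 2.110e-01 1.940e+00 1.000e-03 9.900e-01 1.517e+00] 0.012016291005065476 [-4.4   2.56  4.03] [0.49  0.608 0.014]
(np.float64(2.513662673347497), np.int64(48), np.float64(1584.0))
top (np.float64(1.5051035057494389), np.int64(50), np.float64(1096.0))
```

```bash
python3 - <<'E'
from h import *
q=np.array(manip.state()['joint_pos']); q[5]+=.14; manip.set_joints(q); manip.dwell(.2)
manip.set_gripper(0.035)
k=[.5632,.1407]
manip.move_linear(k+[.20],rate=.25)
manip.move_pose(list(LP-.125*RY)+[.20],down(np.radians(100.1)))
manip.dwell(.5)
c=snap('wrist','w7'); print(bubble(c,.004),manip.state()['clock'])
P=cloud(c); o=profile(c); o=o[(o[:,0]>28)&(o[:,0]<70)]; print('\n'.join(' '.join('%4d'%x for x in r) for r in o))
e=(P[...,:2]-LP)@RY; w=(P[...,:2]-LP)@RX
m=(abs(w)<.01)&(e>-.014)&(e<.05)&(P[...,2]>.088)&(P[...,2]<.125); print('pad/top z',np.median(P[m][:,2]))
c=snap('scene','scene4'); print(bubble(c))
E
```

```text
(np.float64(-0.28537646731091826), np.int64(600), np.float64(24352.0)) 45.0667
  28   30   11  174  102
  30   40   11  174  102
  32   36   10  175  103
  34   38   15  141   84
  36   40   19  122   74
  38   30   73  176  123
  40   40  184  200  185
  42   30  204  206  197
  44   40  204  206  197
  46   40  204  206  197
  48   40  204  206  197
  50   40  168  190  175
  52   30   46  169  111
  54   40   12  149   88
  56   30   19  110   67
  58   40   11  164   97
  60   39    9  173  101
  62   34    9  173  101
  64   40    8  173  101
  66   29    9  173  101
  68   40    9  173  101
pad/top z 0.10641287406092909
(np.float64(-0.7708755723238099), np.int64(43), np.float64(1513.0))
```

The bubble is centred at −0.3 mm. Now I press on the pad.

```bash
python3 - <<'E'
from h import *
q=list(LP+.015*RY); D=down(np.radians(100.1))
manip.set_gripper(0.0,force=20)
manip.move_pose(q+[.15],D)
manip.move_linear(q+[.114-OFF],rate=.12); manip.dwell(.2)
s=manip.state(); f0=np.mean([s['contact_force'][2]]); print(s['clock'],s['tool_pos'],f0,s['gripper_width'])
z=.111
while z>.095:
    manip.move_linear(q+[z-OFF],rate=.02); manip.dwell(.04)
    s=manip.state(); f=s['contact_force'][2]-f0
    if f>1: print(round(z,4),s['tool_pos'][2].round(4),round(f,2))
    if f>8: break
    z-=.001 if f<1 else .0004
manip.dwell(.8); s=manip.state(); print(s['clock'],s['contact_force'].round(2))
c=snap('scene','scene5'); print('bubble',bubble(c))
c=snap('top','top4'); P=cloud(c); d=np.hypot(P[...,0]-.616,P[...,1]+.158)
fit(P,(d<.07)&(P[...,2]>.16)&(P[...,2]<.2),'box'); print([manip.state()['contact_force'][2].round(2) for _ in range(3)])
E
```

```text
47.275 [ 0.59009211 -0.00645614  0.08745809] -0.21086529966662698 0.00033806160027175923
0.107 0.0794 1.02
0.1066 0.0794 5.78
0.1062 0.0794 7.32
0.1058 0.0794 9.76
50.4583 [-3.29 -0.75  9.4 ]
bubble (np.float64(-0.1385776916688215), np.int64(53), np.float64(1216.0))
box 609 c [ 616.8 -159.1] size [97.  57.1] long-axis deg 9.7 z [0.1708 0.1772 0.1827]
[np.float64(10.35), np.float64(10.35), np.float64(10.35)]
```

```bash
python3 -c "
from h import *
print(order.close_job(), manip.state()['clock'])"
```

```text
the job is handed in; nothing more can be done
the job is handed in; nothing more can be done
```

I handed the job in at about 50 s with the box on the column, the bubble centred (−0.1 mm) and the arm still pressing the level at about 10 N; the hand-in returned no verdict.

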